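# Make up two bolt kits

### The job

Make up the two hardware kits from the parts lying on the counter: the wide tray gets the long bolt in its long compartment, with the hex nut and the square plate washer in its two small compartments, one in each; the narrow tray gets the short bolt in its smaller compartment and the coupling nut (the long hexagonal sleeve) in its larger one. Lay every part flat in the middle of its compartment, the bolts lengthwise, and let go of it. The eye bolt, the round washer and the carton belong to neither kit: leave them where they lie.

Things in the scene. Friction and masses are not known exactly. Their poses are not given: they have to be found in the camera images.
- long_bolt_mid (a point): Long zinc-plated hex bolt lying on the counter, 90 mm long over all: hexagonal head 30 mm across flats (35 over corners) and 12.5 mm thick at its -x end, then a round threaded shank 20 mm in diameter. This point is the middle of its length on its axis, 13 mm above what it lies on, on the shank; x runs level along the bolt from the head to the tip (the shank itself slopes about 4 degrees down to the tip, because the head is thicker), z up. 0.27 kg.
- short_bolt_mid (a point): Short zinc-plated hex bolt lying on the counter, 55 mm long over all, otherwise like the long one (head 30 mm across flats, 35 over corners, 12.5 mm thick at its -x end; shank 20 mm in diameter). This point is the middle of its length on its axis, 13 mm above what it lies on, on the shank 15 mm from the head's inner face; x runs level from the head to the tip (the shank slopes about 7 degrees down to the tip), z up. 0.18 kg.
- hex_nut_mid (a point): Hex nut lying flat, 30 mm across flats (35 over corners), 18 mm high, with a 20 mm hole through it. This point is its centre, 9 mm above what it lies on; z is the hole's axis, up; x and -x point square to two opposite flats, as do the directions 60 and 120 degrees from it. 0.07 kg.
- coupling_nut_mid (a point): Coupling nut: a hexagonal sleeve 60 mm long, 30 mm across flats, 35 over corners, with a hole right through, lying on one of its flats, so that it is 30 mm high and at most 35 mm wide (its two sides come to a ridge at half height). This point is its centre, 15 mm above what it lies on; x runs along its length, z up. 0.22 kg.
- plate_washer_mid (a point): Square plate washer lying flat, 44 x 44 mm, 8 mm thick, with a 22 mm hole. This point is its centre, 4 mm above what it lies on; x and y are square to its sides, z up. 0.10 kg.
- wide_tray: Wide grey kit tray with three compartments, fixed to the counter, 178 mm (its x) by 192 mm (its y), 20 mm high, walls 4 mm thick, floor 4 mm thick. Origin: centre of its underside; z up. Its long compartment, 72 mm in x by 184 mm in y inside, has its middle at x = +49, y = 0 mm (it runs along y); its two small compartments, 94 mm in x by 90 mm in y inside, have their middles at x = -38, y = +47 mm and x = -38, y = -47 mm.
- narrow_tray: Narrow grey kit tray with two compartments, fixed to the counter, 178 mm (its x) by 118 mm (its y), 20 mm high, walls 4 mm thick, floor 4 mm thick. Origin: centre of its underside; z up. Its smaller compartment, 72 mm in x by 110 mm in y inside, has its middle at x = +49, y = 0 mm (its length runs along y); its larger one, 94 mm in x by 110 mm in y inside, has its middle at x = -38, y = 0 mm.
- eye_bolt_mid (a point): Eye bolt lying flat among the parts, to be left alone: 94 mm long, a ring 49 mm across at its -x end and a 12 mm shank; 12 mm high. This point is the middle of its length, 6 mm up; x runs from the ring to the tip.
- round_washer_mid (a point): Round flat washer among the parts, to be left alone: 50 mm in diameter, 5 mm thick, 21 mm hole. This point is its centre, 2.5 mm up.
- carton_mid (a point): Small closed cardboard carton among the parts, to be left alone: 60 mm (its x) by 45 mm (its y), 30 mm high. This point is its centre, 15 mm up.

How it is judged:
By the outcome, as a careful person would: the job done as asked, in the order asked, and still so for the second after the job is handed in, with the robot touching nothing.
It also fails if it takes over 128 s, if anything falls off the work surface, if the arm or the gripper's body presses on something with over 40 N, if the wrist force passes 120 N, or if a joint passes its speed limit or range.

### The arm

A 6-joint arm with a two-finger parallel gripper is mounted at the origin on the work surface. World frame = base frame: x ahead of the robot, y to its left, z up, the work surface at z = 0. Lengths are in m, angles in rad, forces in N, time in s.
With the tool pointing down it reaches from about 0.275 to 0.975 m from the base axis. Payload 8.4 kg.
Tool frame: the origin (TCP) lies at the very end of the fingers, on their centre line; the grasp point (between the pads) lies 19 mm behind it; z points along the fingers, y is the direction in which the jaws open and shut (so a half turn about z gives the same grasp; the last joint's range is limited). The gripper opens to 92 mm and grips with 3 to 60 N. Pads are 20 mm wide; open, the fingers measure 128 mm over their backs; the gripper's body (75 mm by 189 mm) begins 69 mm behind the grasp point.
Start: joints at [1.106, 0.353, 1.633, -0, 1.155, -0.002], TCP at [0.279, 0.559, 0.215] pointing down, gripper open.
Joint ranges: [-2.63, 2.63], [-0.92, 2.1], [0.06, 2.66], [-1.3, 4.44], [0, 2.69], [-3.02, 3.02]. Speed limits (rad/s): [2.22, 2.22, 2.79, 3.14, 3.14, 3.14].

### API

Orientations are given as a rotation vector (axis times angle).
In Python, from plant import manip, vision gives the robot as it stands. The module is installed in compiled form; this text tells all that it offers.
- The arm moves only by the shell command python3 -m handwheel 'ROWS'. ROWS is text: rows parted by semicolons, each of 7 numbers parted by spaces: the shift along the tool's x, y, z in m, then the turn, a rotation vector about the tool's x, y, z in degrees, then the closure, from 0 (fully open) to 1 (shut). In form: x y z rx ry rz hand; .... A call has 1 to 20 rows; each row is the pose to reach, as a shift and turn from the pose commanded when the call began, along the tool's axes at that moment; what a row does not reach only later rows make up. A row lasts 1/8 s, in which the tool goes at most 62.5 mm and 10.7 degrees, less where a joint would pass 70% of its speed; a pose out of reach is approached as far as the arm can. A call with a gripper value outside its range is refused whole. The fingers move at their own pace and stop on an object; the grip force is fixed at half the most. Time passes only in rows, so rows that repeat a pose let the fingers close. It gives the time, the measured TCP pose, the force and the opening at its end, in the units of the state.
- manip.get_obs(): the state, without advancing time (a new reading comes with each control period).
- vision.capture(name): name is "side" or "top"; returns a dict with "image" (480x640x3 uint8, red, green, blue), "fx", "fy", "cx", "cy" (pixels), "k1" (the pictures are not rectified: a ray, as slopes to the right and down, at radius r is drawn at 1 + k1 r^2 times it, then the intrinsics apply), "R" (3x3) and "t" (3): a world point X has camera coordinates R X + t. Camera axes: x right, y down, z forward; pixel columns grow to the right and rows downward; lengths in m; the calibration is good to about 2 mm. A picture is of the moment at which its call begins. There is no depth.
- manip.hand_in(): hands the job in, once; it reports no verdict.
The state is a dict: "t": time; "joint_positions": joint angles; "qvel": joint speeds; "tau": joint torques, N m; "eef_pos": TCP position; "tcp_rot": TCP orientation; "ft_force": force on the tool from outside, world axes, zero at the start; "torque": the same for the moment, N m; "width": finger opening in m.
Only numpy, scipy, OpenCV 4.12 (cv2) and the standard library are available. Lean on these libraries where they do the work, as an engineer would, in place of code of your own. Each camera call takes 0.05 s, during which the arm holds its last target.

## Working session

There is one attempt and no reset: what is moved stays moved. The work goes in short steps, Python scripts to look and compute and a shell command to move; the robot and the scene stay as the last step left them, time stands still between calls to the robot, and variables do not carry over. Pictures are saved under pics/ and viewed, and the job is handed in when it is done.

```bash
mkdir -p pics; python3 - <<'E'
from plant import manip, vision
import cv2,pickle
for n in("top","side"):
    c=vision.capture(n); cv2.imwrite(f"pics/{n}0.png",c["image"][:,:,::-1]); pickle.dump(c,open(f"{n}0.pkl","wb"))
    print(n,{k:v for k,v in c.items() if k!="image"})
print(manip.get_obs())
E
```

```text
top {'fx': 485.0260279185594, 'fy': 485.0260279185594, 'cx': 315.803334933587, 'cy': 243.68617611403232, 'k1': 0.028346405276882564, 'R': array([[ 0.07458289, -0.99720593,  0.00420903],
       [-0.97155605, -0.0736145 , -0.2250772 ],
       [ 0.22475817,  0.0126976 , -0.97433184]]), 't': array([-0.0273268 ,  0.57644317,  0.83288473])}
side {'fx': 525.2643448316466, 'fy': 525.2643448316466, 'cx': 319.9469161021175, 'cy': 237.44108608432214, 'k1': -0.15355879364699446, 'R': array([[ 0.99818984, -0.0594375 , -0.00917769],
       [-0.04553017, -0.64712165, -0.761026  ],
       [ 0.0392944 ,  0.76006629, -0.64865645]]), 't': array([-0.55504549,  0.06324385,  1.06791917])}
{'t': 0.1, 'joint_positions': array([ 1.10559477e+00,  3.53555322e-01,  1.63402584e+00, -4.86953355e-06,
        1.15520456e+00, -2.39175628e-03]), 'qvel': array([-0.00116149, -0.0014387 , -0.00193919,  0.00140539,  0.00091185,
       -0.00012185]), 'tau': array([-1.89265425e-03, -5.94916141e+01, -3.34925902e+01,  6.97792042e-02,
        1.85326865e-02, -7.78985827e-05]), 'eef_pos': array([0.27884522, 0.55887075, 0.213968  ]), 'tcp_rot': array([-7.20443668e-01, -3.05758935e+00,  1.82454387e-03]), 'ft_force': array([-0.96871047, -0.41545279,  1.00925337]), 'torque': array([-0.03932888,  0.06319667, -0.018479  ]), 'width': 0.09212423815095176}
```

View pics/top0.png

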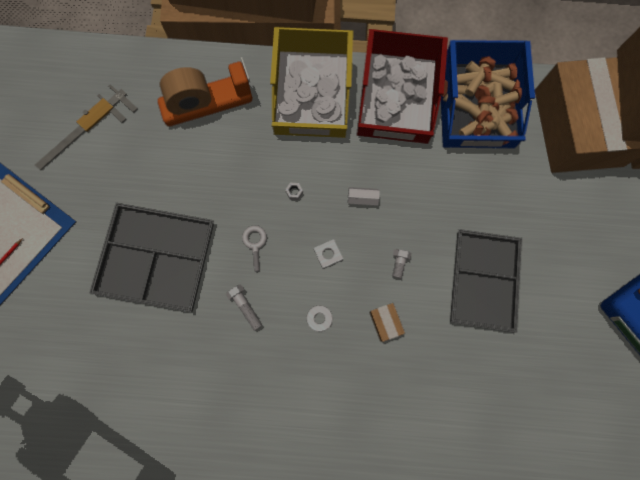

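View pics/side0.png

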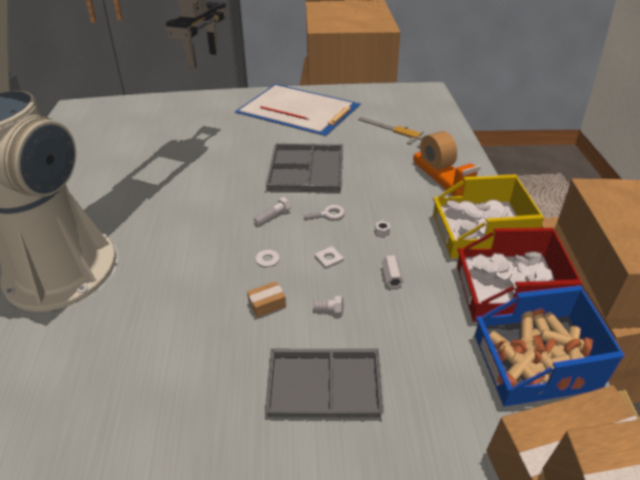

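The top view shows the wide tray at about (153,258), the narrow one at (487,280), the long bolt at (245,308), short bolt (401,263), hex nut (294,190), coupling nut (364,197), plate washer (328,253). The eye bolt (254,248), round washer (319,319) and carton (388,323) lie among them. Next I enlarge and segment.

```bash
cat > h.py <<'E'
import numpy as np,cv2,pickle
def und(c,uv):
    uv=np.atleast_2d(np.asarray(uv,float)); d=(uv-[c["cx"],c["cy"]])/[c["fx"],c["fy"]]
    s=d.copy()
    for _ in range(20): s=d/(1+c["k1"]*(s**2).sum(1,keepdims=True))
    return s
def ray(c,uv,z):
    s=und(c,uv); D=np.c_[s,np.ones(len(s))]@c["R"]; C=-c["R"].T@c["t"]
    return C+D*((z-C[2])/D[:,2])[:,None]
def proj(c,X):
    X=np.atleast_2d(X)@c["R"].T+c["t"]; s=X[:,:2]/X[:,2:]
    s=s*(1+c["k1"]*(s**2).sum(1,keepdims=True)); return s*[c["fx"],c["fy"]]+[c["cx"],c["cy"]]
def blobs(c,box,thr=None,inv=False):
    x0,y0,x1,y1=box; g=cv2.cvtColor(c["image"],cv2.COLOR_RGB2GRAY)[y0:y1,x0:x1]
    m=(g<thr if inv else g>thr).astype(np.uint8)
    cs,_=cv2.findContours(m,cv2.RETR_EXTERNAL,cv2.CHAIN_APPROX_NONE)
    return [k.reshape(-1,2)+[x0,y0] for k in cs]
E
python3 - <<'E'
import cv2,pickle,numpy as np
t=pickle.load(open("top0.pkl","rb"))["image"][:,:,::-1]; s=pickle.load(open("side0.pkl","rb"))["image"][:,:,::-1]
cv2.imwrite("pics/t1.png",cv2.resize(t[170:350,220:420],None,fx=3.3,fy=3.3,interpolation=cv2.INTER_CUBIC))
cv2.imwrite("pics/s1.png",cv2.resize(s[180:325,240:420],None,fx=4,fy=4,interpolation=cv2.INTER_CUBIC))
g=cv2.cvtColor(t,cv2.COLOR_BGR2GRAY)
print(g[253,300:350:1]); print(g[300,225:265])
E
```

```text
[110 110 110 110 110 110 110 111 110 110 110 111 110 111 110 111 133 145
 147 148 149 145 116 106 111 112 112 113 112 112 113 112 110 105 128 143
 146 147 149 147 134 119 113 112 112 112 112 112 112 112]
[108 107 107 106 102  78  63  62  72  96 115 125 135 141 145 144 137 129
 119 107  90  72  78 100 108 109 109 109 109 109 109 109 109 109 109 109
 109 109 109 110]
```

View pics/t1.png

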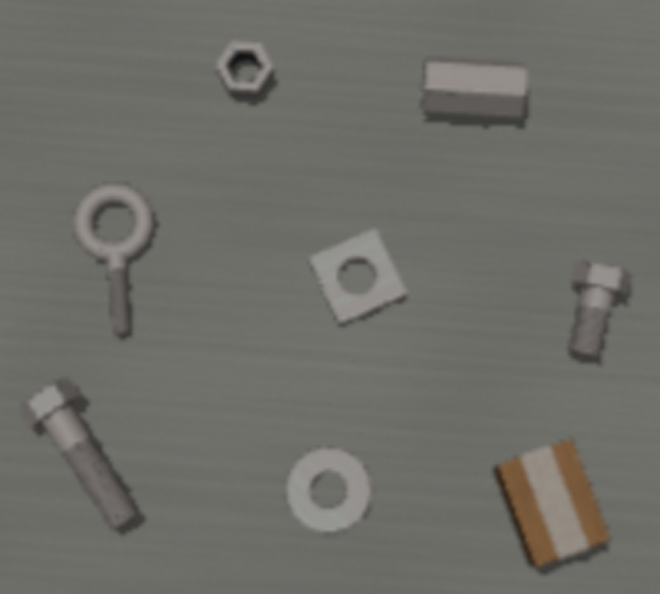

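View pics/s1.png

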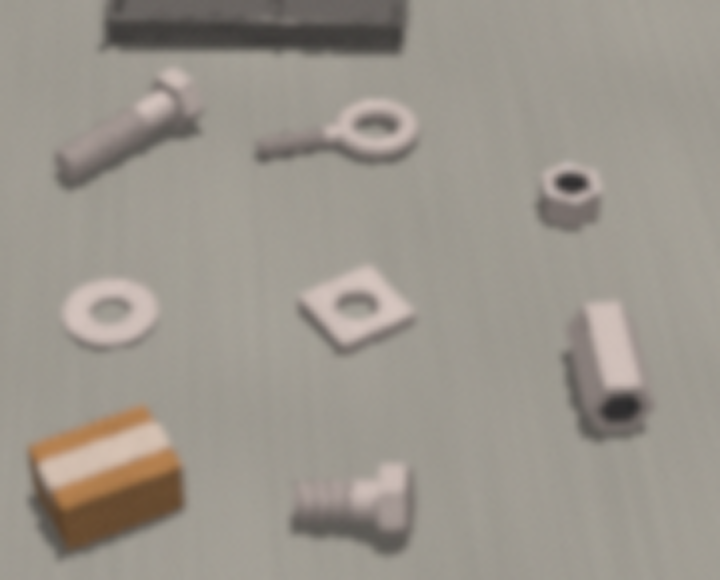

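```bash
python3 - <<'E'
import sys; sys.path.insert(0,'.')
from h import *
T=pickle.load(open("top0.pkl","rb"));S=pickle.load(open("side0.pkl","rb"))
def mask(c):
    i=c["image"].astype(int); i=cv2.GaussianBlur(c["image"],(3,3),0).astype(int)
    return ((i[...,0]-i[...,1])>=0).astype(np.uint8)
o={}
for n,c,b in(("top",T,(225,175,415,345)),("side",S,(245,190,410,325))):
    m=mask(c); x0,y0,x1,y1=b; k=np.zeros_like(m); k[y0:y1,x0:x1]=m[y0:y1,x0:x1]
    cv2.imwrite(f"pics/m_{n}.png",cv2.resize(k[y0:y1,x0:x1]*255,None,fx=3.5,fy=3.5,interpolation=cv2.INTER_NEAREST))
    cs,_=cv2.findContours(k,cv2.RETR_EXTERNAL,cv2.CHAIN_APPROX_NONE)
    for q in cs:
        if cv2.contourArea(q)<40: continue
        M=cv2.moments(q); u=(M["m10"]/M["m00"],M["m01"]/M["m00"])
        print(n,np.round(u,1),cv2.contourArea(q),[np.round(ray(c,u,z)[0,:2]*1000,1).tolist() for z in(.004,.009,.015)])
E
```

```text
top [357.6 323.6] 2594.5 [[441.0, -74.5], [440.6, -74.1], [440.2, -73.6]]
top [358.6 296.4] 470.0 [[493.0, -73.5], [492.4, -73.1], [491.6, -72.6]]
top [387.1 255.6] 1497.5 [[577.8, -125.2], [576.7, -124.5], [575.4, -123.6]]
top [278.2 223.9] 52.5 [[626.0, 95.0], [624.6, 94.5], [623.0, 93.9]]
top [368.1 225.2] 40.5 [[636.9, -84.8], [635.5, -84.3], [633.8, -83.7]]
top [269.1 260.2] 4542.5 [[551.0, 105.8], [550.1, 105.3], [548.9, 104.7]]
top [244.7 203.7] 222.5 [[662.9, 166.1], [661.4, 165.3], [659.5, 164.2]]
top [287.7 191.7] 563.5 [[694.9, 81.8], [693.2, 81.4], [691.2, 80.9]]
top [362.2 202.1] 1956.5 [[684.4, -70.3], [682.7, -69.9], [680.7, -69.4]]
top [242.8 180.7] 233.0 [[711.4, 175.1], [709.6, 174.2], [707.4, 173.1]]
side [327. 257.] 21976.0 [[570.1, -9.3], [569.7, -14.7], [569.2, -21.2]]
```

View pics/m_top.png

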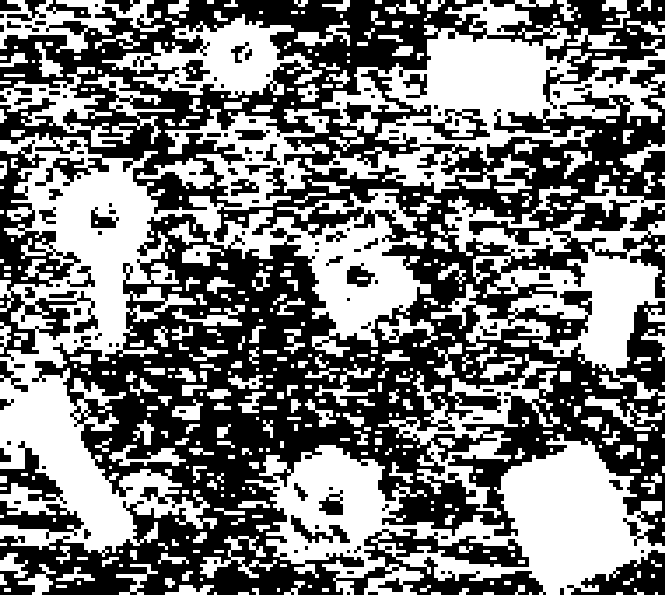

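View pics/m_side.png

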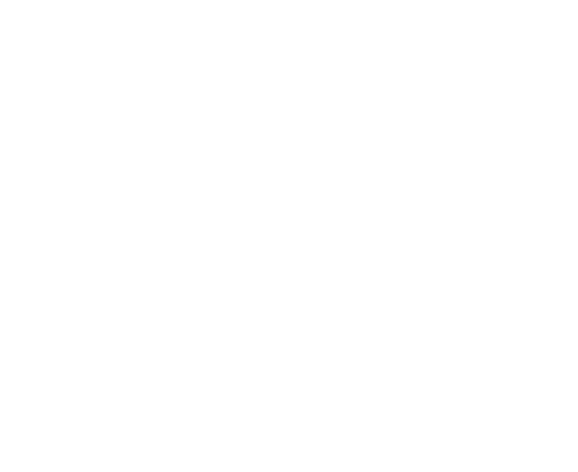

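Threshold too low (R−G is near zero on the counter). I'll subtract the region median and raise it.

```bash
cat >> h.py <<'E'
def pmask(c,box,d=4,thr=None):
    i=cv2.GaussianBlur(c["image"],(3,3),0).astype(int); f=i[...,0]-(i[...,1]+i[...,2])/2
    x0,y0,x1,y1=box; m=np.zeros(f.shape,np.uint8)
    r=f[y0:y1,x0:x1]; g=i[y0:y1,x0:x1].sum(2)/3
    m[y0:y1,x0:x1]=(r-np.median(r)>d)|(g>np.median(g)+16)
    return m
E
python3 - <<'E'
import sys; sys.path.insert(0,'.')
from h import *
T=pickle.load(open("top0.pkl","rb"));S=pickle.load(open("side0.pkl","rb"))
for n,c,b in(("top",T,(225,175,415,345)),("side",S,(245,194,410,325))):
    k=pmask(c,b); x0,y0,x1,y1=b
    cv2.imwrite(f"pics/m2_{n}.png",cv2.resize(k[y0:y1,x0:x1]*255,None,fx=3.5,fy=3.5,interpolation=cv2.INTER_NEAREST))
    cs,_=cv2.findContours(k,cv2.RETR_EXTERNAL,cv2.CHAIN_APPROX_NONE)
    for q in cs:
        if cv2.contourArea(q)<40: continue
        M=cv2.moments(q); u=(M["m10"]/M["m00"],M["m01"]/M["m00"])
        print(n,np.round(u,1),cv2.contourArea(q),[np.round(ray(c,u,z)[0,:2]*1000,1).tolist() for z in(.004,.009,.015)])
E
```

```text
top [319. 318.] 467.5 [[445.9, -0.1], [445.5, -0.1], [445.1, -0.1]]
top [386.9 322.1] 894.5 [[448.1, -130.2], [447.7, -129.4], [447.2, -128.6]]
top [237.  296.3] 111.5 [[475.7, 160.9], [475.1, 160.1], [474.5, 159.1]]
top [401.8 256.1] 68.0 [[579.0, -154.1], [577.9, -153.2], [576.6, -152.2]]
top [328.  252.8] 448.5 [[574.6, -8.6], [573.5, -8.5], [572.2, -8.4]]
top [253.8 237.1] 358.0 [[595.3, 140.8], [594.1, 140.1], [592.7, 139.2]]
top [364.2 193.2] 218.5 [[703.6, -73.5], [701.8, -73.1], [699.7, -72.6]]
top [293.5 189. ] 150.5 [[701.6, 70.6], [699.9, 70.2], [697.8, 69.8]]
side [330.5 302.9] 197.5 [[567.7, -136.9], [567.4, -141.5], [566.9, -147.0]]
side [266.4 298.2] 1044.0 [[447.3, -116.9], [447.7, -121.6], [448.3, -127.2]]
side [392.8 266.4] 229.0 [[700.8, -46.8], [699.5, -52.0], [698.0, -58.2]]
side [267.2 257.2] 298.0 [[447.0, -1.4], [447.4, -6.9], [448.0, -13.5]]
side [328.6 255.6] 318.5 [[573.7, -5.3], [573.3, -10.8], [572.8, -17.3]]
side [333. 211.] 206.0 [[594.6, 144.4], [594.0, 138.0], [593.4, 130.2]]
side [275.1 207.7] 188.0 [[462.3, 166.6], [462.6, 159.9], [463.1, 152.0]]
```

View pics/m2_top.png

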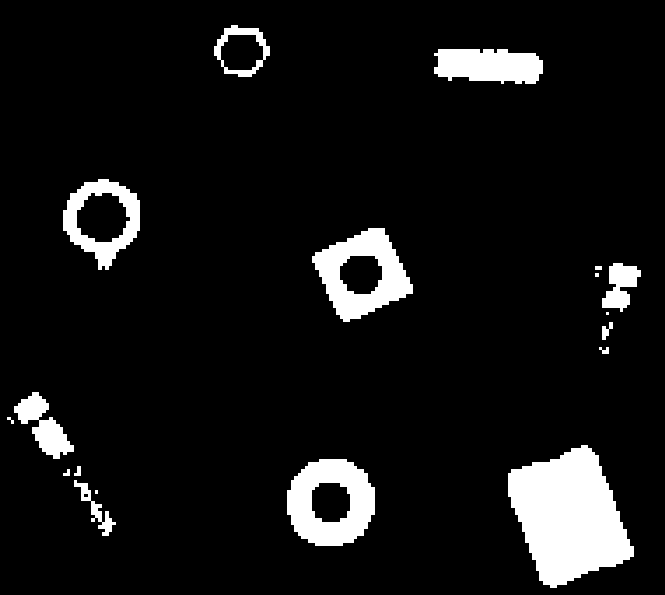

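View pics/m2_side.png

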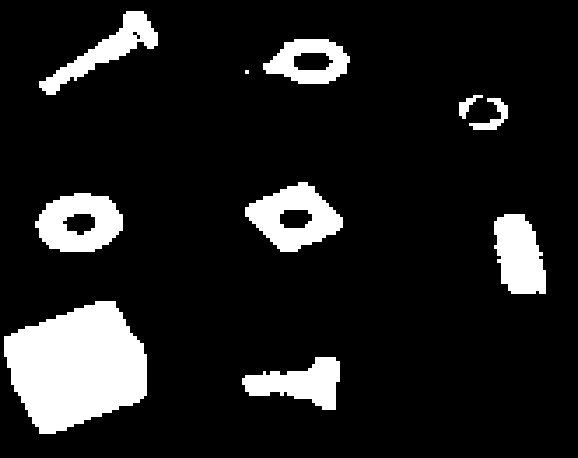

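```bash
python3 - <<'E'
import sys; sys.path.insert(0,'.')
from h import *
T=pickle.load(open("top0.pkl","rb"));S=pickle.load(open("side0.pkl","rb"))
I=cv2.GaussianBlur(T["image"],(3,3),0).astype(float)
f=I[...,0]/(I[...,1]+1); 
out=[]
for (x0,y0) in((220,280),(378,240)):
    a=T["image"][y0:y0+50,x0:x0+50,::-1]; r=f[y0:y0+50,x0:x0+50]
    b=np.clip((r-.95)/.2*255,0,255).astype(np.uint8); b=cv2.merge([b]*3)
    out.append(np.vstack([cv2.resize(k,None,fx=6,fy=6,interpolation=n) for k,n in((a,cv2.INTER_CUBIC),(b,0))]))
cv2.imwrite("pics/b1.png",np.hstack(out))
E
```

```text
(no output)
```

View pics/b1.png

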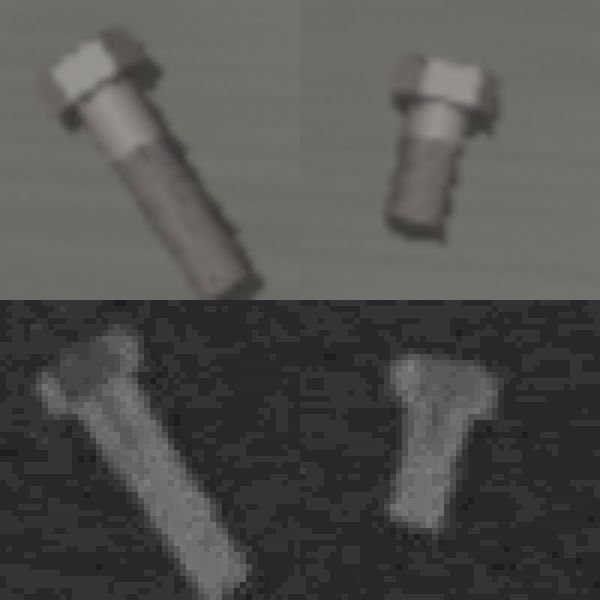

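```bash
cat >> h.py <<'E'
def rmask(c,box,thr):
    I=cv2.GaussianBlur(c["image"],(3,3),0).astype(float); f=I[...,0]/(I[...,1]+1)
    x0,y0,x1,y1=box; m=np.zeros(f.shape,np.uint8); r=f[y0:y1,x0:x1]
    m[y0:y1,x0:x1]=r>np.median(r)+thr
    n,l,st,_=cv2.connectedComponentsWithStats(m); j=1+np.argmax(st[1:,4]); return np.argwhere(l==j)[:,::-1]
def axis(P):
    m=P.mean(0); _,_,V=np.linalg.svd(P-m,full_matrices=False); d=V[0]; s=(P-m)@d; w=(P-m)@[-d[1],d[0]]
    return m,d,s,w
E
python3 - <<'E'
import sys; sys.path.insert(0,'.')
from h import *
T=pickle.load(open("top0.pkl","rb"));S=pickle.load(open("side0.pkl","rb"))
print("cams",-T["R"].T@T["t"],-S["R"].T@S["t"])
for n,z,bt in(("long",.013,(222,278,270,338)),("short",.013,(380,242,418,284)),("coup",.015,(340,180,388,214)),("nut",.009,(280,177,309,205)),("eye",.006,(236,220,275,276))):
    p=rmask(T,bt,.03); P=ray(T,p,z)[:,:2]*1000; m,d,s,w=axis(P)
    # local width profile -> head end sign
    e=[np.ptp(w[(s<np.percentile(s,15))]),np.ptp(w[(s>np.percentile(s,85))])]
    lo,hi=s.min(),s.max()
    # axis from tail half
    print(n,len(P),"ext",np.round([lo,hi,hi-lo,np.ptp(w)],1),"endwidths",np.round(e,1),"mid",np.round(m+d*(lo+hi)/2,1),"cent",np.round(m,1),"deg",np.round(np.degrees(np.arctan2(d[1],d[0])),1))
def rect(c,b,z,mk):
    m=mk(c,b); cs,_=cv2.findContours(m,cv2.RETR_EXTERNAL,cv2.CHAIN_APPROX_NONE); q=max(cs,key=cv2.contourArea)
    P=(ray(c,q.reshape(-1,2),z)[:,:2]*1000).astype(np.float32); return cv2.minAreaRect(P)
B=(225,175,415,345);full=pmask(T,B)
for n,b,z in(("washer",(305,230,350,275),.008),("coupling top",(340,180,388,214),.03),("nut top",(280,177,309,205),.018)):
    k=np.zeros_like(full);k[b[1]:b[3],b[0]:b[2]]=full[b[1]:b[3],b[0]:b[2]]
    print(n,"top",np.round(np.hstack([np.array(x).ravel() for x in rect(T,b,z,lambda c,bb:k)]),1))
B=(245,194,410,325);full=pmask(S,B)
for n,b,z in(("washer",(310,240,350,275),.008),("coupling top",(380,250,410,285),.03),("nut top",(370,215,398,240),.018)):
    k=np.zeros_like(full);k[b[1]:b[3],b[0]:b[2]]=full[b[1]:b[3],b[0]:b[2]]
    print(n,"side",np.round(np.hstack([np.array(x).ravel() for x in rect(S,b,z,lambda c,bb:k)]),1))
E
```

```text
cams [0.37488732 0.00460849 0.94136535] [ 0.51495703 -0.80375341  0.73574883]
long 396 ext [-45.7  43.7  89.4  32.3] endwidths [32.3 15.3] mid [453.5 141.3] cent [452.8 140.7] deg -142.3
short 253 ext [-25.4  28.8  54.2  31.9] endwidths [31.9 15.4] mid [ 562.3 -148.9] cent [ 564.  -149.2] deg 169.5
coup 459 ext [-30.5  29.5  60.1  33.5] endwidths [31.6 31.8] mid [693.8 -70.8] cent [693.8 -71.3] deg -89.2
nut 28 ext [-13.5  10.7  24.2  12.3] endwidths [4.1 6.8] mid [707.9  70.5] cent [708.1  69.1] deg -79.9
eye 390 ext [-33.7  56.   89.7  44.5] endwidths [33.9  8.8] mid [573.2 136. ] cent [584.2 138. ] deg -169.3
washer top [573.9  -8.4  43.1  44.5  29.1]
coupling top top [693.8 -70.9  18.7  59.4   4.3]
nut top top [696.4  69.7  30.4  28.7  84.4]
washer side [574.   -9.3  46.5  48.4  28.9]
coupling top side [694.1 -71.9  63.1  24.6  89.1]
nut top side [701.1  63.9  32.4  16.4  58. ]
```

Part sizes match the spec. Now the trays, by dark mask.

```bash
python3 - <<'E'
import sys; sys.path.insert(0,'.')
from h import *
T=pickle.load(open("top0.pkl","rb"));S=pickle.load(open("side0.pkl","rb"))
for n,c,b in(("wideT",T,(85,195,222,320)),("narT",T,(445,222,530,338)),("wideS",S,(260,138,350,197)),("narS",S,(260,340,390,425))):
    g=cv2.cvtColor(c["image"],cv2.COLOR_RGB2GRAY); x0,y0,x1,y1=b
    m=np.zeros_like(g); m[y0:y1,x0:x1]=(g[y0:y1,x0:x1]<85)
    m=cv2.morphologyEx(m,cv2.MORPH_CLOSE,np.ones((5,5)))
    m=cv2.morphologyEx(m,cv2.MORPH_OPEN,np.ones((7,7)))
    q=max(cv2.findContours(m,cv2.RETR_EXTERNAL,cv2.CHAIN_APPROX_NONE)[0],key=cv2.contourArea)
    h=cv2.convexHull(q); a=cv2.approxPolyDP(h,6,True).reshape(-1,2); print(n,a.tolist())
    for z in(.0,.02):
        P=(ray(c,q.reshape(-1,2),z)[:,:2]*1000).astype(np.float32); print(z,np.round(np.hstack([np.array(x).ravel() for x in cv2.minAreaRect(P)]),1))
t=T["image"][:,:,::-1]
cv2.imwrite("pics/tr.png",np.hstack([cv2.resize(t[195:325,85:225],None,fx=3,fy=3,interpolation=cv2.INTER_CUBIC),cv2.resize(t[215:345,425:545],None,fx=3,fy=3,interpolation=cv2.INTER_CUBIC)]))
E
```

```text
wideT [[116, 204], [213, 221], [195, 312], [91, 293]]
0.0 [541.8 332.1 211.1 190.6  83.8]
0.02 [538.2 325.1 206.6 186.6  83.8]
narT [[459, 230], [521, 238], [515, 332], [450, 323]]
0.0 [ 544.2 -320.   128.1  192.4   85.9]
0.02 [ 540.6 -313.1  125.4  188.3   85.9]
wideS [[300, 185], [291, 191]]
0.0 [511.1 247.8  26.4  22.1  88.3]
0.02 [511.2 219.2  25.7  21.5  88.3]
narS [[328, 352], [274, 358]]
0.0 [ 508.2 -250.9   12.9   93.6   86.4]
0.02 [ 508.4 -265.9   12.6   91.    86.4]
```

View pics/tr.png

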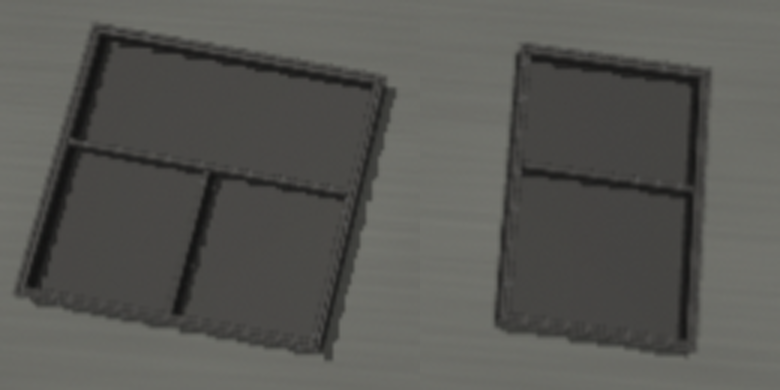

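```bash
python3 - <<'E'
import sys; sys.path.insert(0,'.')
from h import *
from scipy.optimize import least_squares
T=pickle.load(open("top0.pkl","rb"));S=pickle.load(open("side0.pkl","rb"))
def fit(px,ox,oy,loc,z=.02):
    uv=(np.array(px,float)+.5)/3-.5+[ox,oy]; P=ray(T,uv,z)[:,:2]*1000; L=np.array(loc,float)
    f=lambda p:(L@np.array([[np.cos(p[2]),np.sin(p[2])],[-np.sin(p[2]),np.cos(p[2])]])+p[:2]-P).ravel()
    r=least_squares(f,[540,np.sign(P[0,1])*320,0]); print(np.round(r.x[:2],1),np.degrees(r.x[2]).round(2)); print(np.round(f(r.x).reshape(-1,2),1).tolist())
    return r.x
W=fit([(95,25),(386,78),(212,172),(20,290)],85,195,[(89,96),(89,-96),(11,0),(-89,96)])
N=fit([(101,45),(290,70),(103,171),(272,188)],425,215,[(89,59),(89,-59),(11,55),(11,-55)])
im=T["image"][:,:,::-1].copy(); im=cv2.resize(im,None,fx=3,fy=3,interpolation=cv2.INTER_CUBIC)
ims=cv2.resize(S["image"][:,:,::-1],None,fx=3,fy=3,interpolation=cv2.INTER_CUBIC)
for p,hy,div in((W,96,[[(11,92),(11,-92)],[(9,0),(-85,0)]]),(N,59,[[(11,55),(11,-55)]])):
    a=p[2];Rm=np.array([[np.cos(a),np.sin(a)],[-np.sin(a),np.cos(a)]])
    for L in[[(89,hy),(89,-hy),(-89,-hy),(-89,hy),(89,hy)]]+div:
        X=np.c_[(np.array(L)@Rm+p[:2])/1000,np.full(len(L),.02)]
        for I,c in((im,T),(ims,S)):
            q=((proj(c,X)+.5)*3-.5).round().astype(int); cv2.polylines(I,[q.reshape(-1,1,2)],False,(0,0,255),1)
cv2.imwrite("pics/ov.png",np.hstack([im[585:975,255:675],im[645:1035,1275:1635]]))
cv2.imwrite("pics/ovs.png",np.hstack([ims[400:610,780:1050],cv2.resize(ims[1020:1290,780:1170],None,fx=.9,fy=.7778)]))
E
```

```text
[539.8 327.5] -6.36
[[-1.0, -2.5], [-0.9, 1.2], [3.2, 1.5], [-1.2, -0.2]]
[ 542.4 -315.5] -3.05
[[-2.3, -1.4], [-0.9, 2.8], [3.1, 0.7], [0.1, -2.1]]
```

View pics/ov.png

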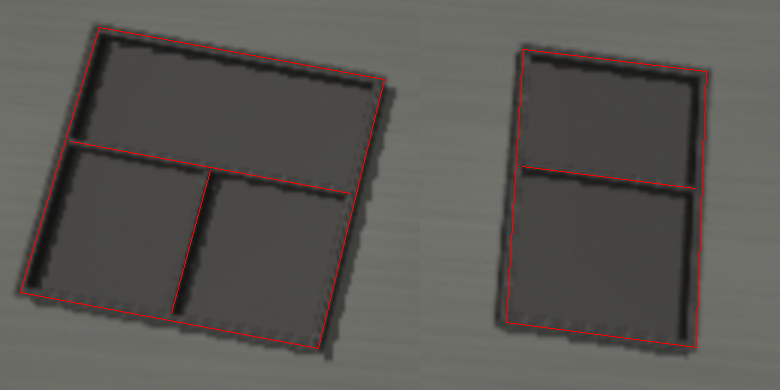

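View pics/ovs.png

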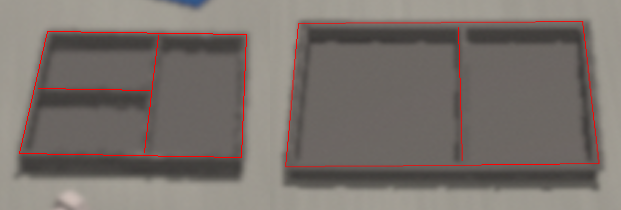

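```bash
cat > go.py <<'E'
import sys; from h import *
from plant import manip
from scipy.spatial.transform import Rotation as Ro
o=manip.get_obs(); R=Ro.from_rotvec(o["tcp_rot"]).as_matrix()
jaw=np.degrees(np.arctan2(R[1,1],R[0,1])); 
print("t %.2f"%o["t"],"tcp",np.round(o["eef_pos"]*1000,1),"jaw %.1f"%jaw,"tilt %.2f"%np.degrees(np.arccos(-R[2,2])),"w %.1f"%(o["width"]*1000),"F",np.round(o["ft_force"],1),"q6 %.2f"%o["joint_positions"][5])
for a in sys.argv[1:]:
    x,y,z,j=map(float,a.split(",")); s=R.T@(np.array([x,y,z])/1000-o["eef_pos"])
    print(a,"shift",np.round(s,4),"rz %.1f"%-((j-jaw+180)%360-180))
E
python3 - <<'E'
from h import *
T=pickle.load(open("top0.pkl","rb"));S=pickle.load(open("side0.pkl","rb"))
print("bin near top-view",ray(T,[(275,135),(350,135),(362,138),(435,141)],0.0).round(3)[:,:2].tolist(), ray(T,[(275,135),(350,135),(362,138),(435,141)],0.08).round(3)[:,:2].tolist())
print("side",ray(S,[(473,315),(449,255)],0).round(3)[:,:2].tolist(),ray(S,[(460,268),(435,208)],.08).round(3)[:,:2].tolist(),)
c=T["image"][:,:,::-1][180:201,283:306]; cv2.imwrite("pics/nut.png",cv2.resize(c,None,fx=20,fy=20,interpolation=cv2.INTER_CUBIC))
E
python3 go.py 453,141,110,-52.5 453,141,4,-52.5
```

```text
bin near top-view [[0.819, 0.12], [0.831, -0.037], [0.826, -0.063], [0.831, -0.215]] [[0.781, 0.11], [0.792, -0.034], [0.788, -0.057], [0.792, -0.196]]
side [[0.83, -0.184], [0.825, -0.017]] [[0.803, -0.139], [0.798, 0.042]]
t 0.10 tcp [278.8 558.9 214. ] jaw 63.5 tilt 0.07 w 92.1 F [-1.  -0.4  1. ] q6 -0.00
453,141,110,-52.5 shift [-0.3424 -0.296   0.1043] rz 116.0
453,141,4,-52.5 shift [-0.3424 -0.2959  0.2103] rz 116.0
```

View pics/nut.png

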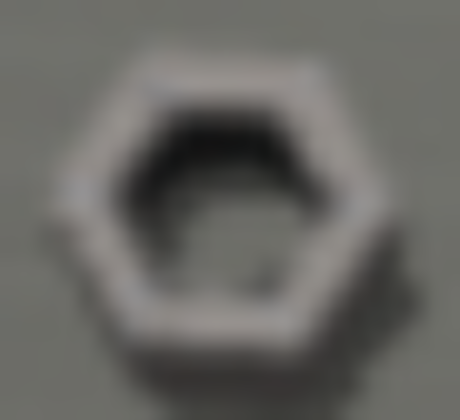

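Nut corners sit left/right in the image, so its flats face about 2.5°, 62.5° and −57.5°. The bins' near faces are at x≈0.80. Moving above the long bolt.

```bash
python3 -m handwheel '-0.3424 -0.296 0.104 0 0 116 0.3; -0.3424 -0.296 0.104 0 0 116 0.3; -0.3424 -0.296 0.104 0 0 116 0.3; -0.3424 -0.296 0.104 0 0 116 0.3; -0.3424 -0.296 0.104 0 0 116 0.3; -0.3424 -0.296 0.104 0 0 116 0.3; -0.3424 -0.296 0.104 0 0 116 0.3; -0.3424 -0.296 0.104 0 0 116 0.3; -0.3424 -0.296 0.104 0 0 116 0.3; -0.3424 -0.296 0.104 0 0 116 0.3; -0.3424 -0.296 0.104 0 0 116 0.3; -0.3424 -0.296 0.104 0 0 116 0.3; -0.3424 -0.296 0.104 0 0 116 0.3'; python3 go.py 453,141,4,-52.5
python3 - <<'E'
from plant import vision
import cv2,numpy as np
a=vision.capture("top")["image"][:,:,::-1];b=vision.capture("side")["image"][:,:,::-1]
cv2.imwrite("pics/a1.png",np.hstack([cv2.resize(a[240:360,190:310],None,fx=3.3,fy=3.3),cv2.resize(b[140:260,220:340],None,fx=3.3,fy=3.3)]))
E
```

```text
t: 1.72
eef_pos: [0.4532, 0.1415, 0.1105]
tcp_rot: [2.973, 1.014, -0.0]
ft_force: [1.6, 0.1, 0.2]
width: 0.0645
t 1.73 tcp [453.2 141.5 110.5] jaw -52.3 tilt 0.01 w 64.5 F [1.6 0.1 0.2] q6 1.21
453,141,4,-52.5 shift [-0.0004  0.0003  0.1065] rz 0.2
```

View pics/a1.png

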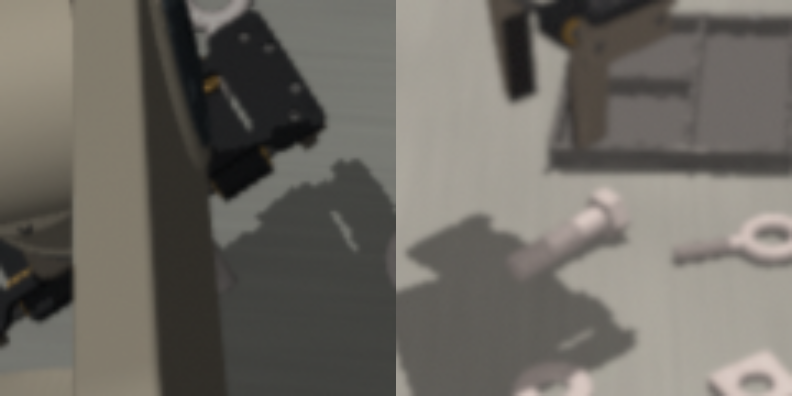

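The gripper is above the bolt and the shank is free of the fingers. Descend, grip, and lift 90 mm.

```bash
python3 -m handwheel '0 0 0.05 0 0 0 0.3; 0 0 0.085 0 0 0 0.3; 0 0 0.106 0 0 0 0.3; 0 0 0.106 0 0 0 0.3; 0 0 0.106 0 0 0 1; 0 0 0.106 0 0 0 1; 0 0 0.106 0 0 0 1; 0 0 0.106 0 0 0 1; 0 0 0.106 0 0 0 1; 0 0 0.106 0 0 0 1'; python3 go.py
```

```text
t: 3.08
eef_pos: [0.4534, 0.1415, 0.0048]
tcp_rot: [2.975, 1.009, 0.0]
ft_force: [0.6, -1.6, 3.9]
width: 0.0192
t 3.08 tcp [453.4 141.5   4.8] jaw -52.5 tilt 0.02 w 19.2 F [ 0.6 -1.6  3.9] q6 1.22
```

Gripped at 19.2 mm. Lift and carry.

```bash
python3 go.py 588.7,322.1,95,-6.4 | tail -1; python3 -m handwheel '0 0 -0.03 0 0 0 1; 0 0 -0.06 0 0 0 1; 0 0 -0.09 0 0 0 1; 0 0 -0.09 0 0 0 1'; python3 go.py 588.7,322.1,95,-6.4
```

```text
588.7,322.1,95,-6.4 shift [ 0.2172 -0.061  -0.0902] rz -46.1
t: 3.58
eef_pos: [0.4545, 0.1419, 0.096]
tcp_rot: [2.975, 1.009, 0.005]
ft_force: [1.1, -0.4, -2.3]
width: 0.019
t 3.58 tcp [454.5 141.9  96. ] jaw -52.5 tilt 0.20 w 19.0 F [ 1.1 -0.4 -2.3] q6 1.22
588.7,322.1,95,-6.4 shift [ 0.2162 -0.0613  0.0016] rz -46.1
```

```bash
python3 -m handwheel '0.2165 -0.061 0 0 0 -46 1; 0.2165 -0.061 0 0 0 -46 1; 0.2165 -0.061 0 0 0 -46 1; 0.2165 -0.061 0 0 0 -46 1; 0.2165 -0.061 0 0 0 -46 1; 0.2165 -0.061 0 0 0 -46 1; 0.2165 -0.061 0 0 0 -46 1'; python3 go.py 588.7,322.1,8,-6.4
python3 - <<'E'
from plant import vision
import cv2,numpy as np
a=vision.capture("top")["image"][:,:,::-1];b=vision.capture("side")["image"][:,:,::-1]
cv2.imwrite("pics/a2.png",np.hstack([cv2.resize(a[190:340,80:230],None,fx=2.6,fy=2.6),cv2.resize(b[90:240,230:380],None,fx=2.6,fy=2.6)]))
E
```

```text
t: 4.45
eef_pos: [0.5871, 0.321, 0.0933]
tcp_rot: [-2.345, -2.089, 0.003]
ft_force: [-0.2, -0.6, -2.7]
width: 0.019
t 4.45 tcp [587.1 321.   93.3] jaw -6.6 tilt 0.11 w 19.0 F [-0.2 -0.6 -2.7] q6 0.61
588.7,322.1,8,-6.4 shift [0.0014 0.0016 0.0853] rz -0.2
```

View pics/a2.png

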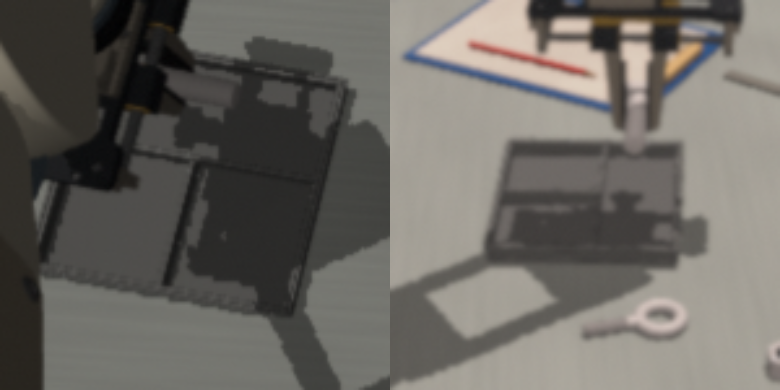

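The bolt is held above the long compartment. Lower to 9 mm (4 mm floor), open a little, rise.

```bash
python3 -m handwheel '0.0014 0.001 0.04 0 0 0 1; 0.0014 0.001 0.06 0 0 0 1; 0.0014 0.001 0.075 0 0 0 1; 0.0014 0.001 0.083 0 0 0 1; 0.0014 0.001 0.085 0 0 0 1; 0.0014 0.001 0.085 0 0 0 1; 0.0014 0.001 0.085 0 0 0 1'; python3 go.py
```

```text
t: 5.42
eef_pos: [0.5896, 0.3232, 0.0104]
tcp_rot: [2.344, 2.091, 0.002]
ft_force: [0.4, -0.3, -2.8]
width: 0.0192
t 5.42 tcp [589.6 323.2  10.4] jaw -6.5 tilt 0.07 w 19.2 F [ 0.4 -0.3 -2.8] q6 0.61
```

```bash
python3 -m handwheel '0 0 0.002 0 0 0 1; 0 0 0.002 0 0 0 1; 0 0 0.002 0 0 0 0.72; 0 0 0.002 0 0 0 0.72; 0 0 0.002 0 0 0 0.72; 0 0 -0.03 0 0 0 0.72; 0 0 -0.06 0 0 0 0.72; 0 0 -0.09 0 0 0 0.5; 0 0 -0.09 0 0 0 0.5'; python3 go.py 697,69.7,100,-57.5
```

```text
t: 6.55
eef_pos: [0.5906, 0.3238, 0.102]
tcp_rot: [2.343, 2.091, 0.007]
ft_force: [0.4, -0.7, -0.5]
width: 0.0434
t 6.55 tcp [590.6 323.8 102. ] jaw -6.5 tilt 0.26 w 43.4 F [ 0.4 -0.7 -0.5] q6 0.61
697,69.7,100,-57.5 shift [-0.2404  0.1345  0.0019] rz 51.0
```

```bash
python3 -m handwheel '-0.2404 0.1345 0.002 0 0 51 0.4; -0.2404 0.1345 0.002 0 0 51 0.4; -0.2404 0.1345 0.002 0 0 51 0.4; -0.2404 0.1345 0.002 0 0 51 0.4; -0.2404 0.1345 0.002 0 0 51 0.4; -0.2404 0.1345 0.002 0 0 51 0.4; -0.2404 0.1345 0.002 0 0 51 0.4; -0.2404 0.1345 0.002 0 0 51 0.4'; python3 go.py 697,69.7,4,-57.5
python3 - <<'E'
from plant import vision
import cv2,numpy as np
a=vision.capture("top")["image"][:,:,::-1];b=vision.capture("side")["image"][:,:,::-1]
cv2.imwrite("pics/a3.png",np.hstack([cv2.resize(a[190:340,80:230],None,fx=2.6,fy=2.6),cv2.resize(b[110:260,260:410],None,fx=2.6,fy=2.6)]))
E
```

```text
t: 7.55
eef_pos: [0.6948, 0.0702, 0.0971]
tcp_rot: [-3.015, -0.883, 0.001]
ft_force: [-0.1, 0.8, 0.2]
width: 0.0553
t 7.55 tcp [694.8  70.2  97.1] jaw -57.4 tilt 0.05 w 55.3 F [-0.1  0.8  0.2] q6 1.10
697,69.7,4,-57.5 shift [0.0017 0.0016 0.0931] rz 0.1
```

View pics/a3.png

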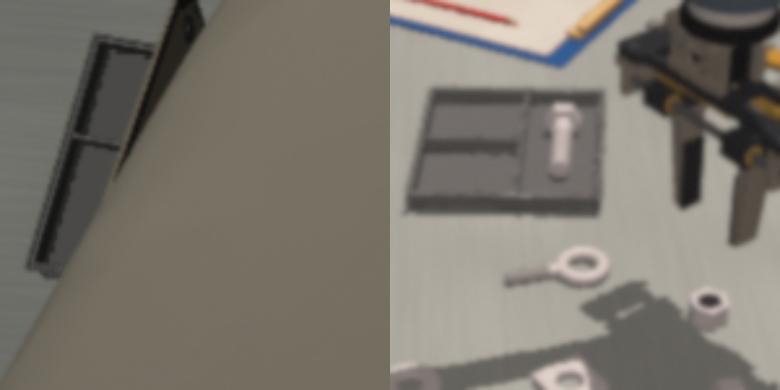

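The long bolt lies lengthwise in the long compartment (side crop, about (562,140)), and the nut at (708,305) is untouched.

```bash
python3 go.py 697,69.7,4,-57.5;  python3 -m handwheel '0 0 0.05 0 0 0 0.4; 0 0 0.08 0 0 0 0.4; 0 0 0.094 0 0 0 0.4; 0 0 0.094 0 0 0 0.4; 0 0 0.094 0 0 0 0.4'; python3 go.py 697,69.7,4,-57.5
```

```text
t 7.65 tcp [695.1  70.   97.5] jaw -57.4 tilt 0.01 w 54.8 F [-0.1 -0.6  0.2] q6 1.10
697,69.7,4,-57.5 shift [0.0014 0.0013 0.0935] rz 0.1
t: 8.28
eef_pos: [0.6965, 0.0691, 0.005]
tcp_rot: [3.016, 0.879, 0.003]
ft_force: [-0.6, -0.7, 0.0]
width: 0.0552
t 8.28 tcp [696.5  69.1   5. ] jaw -57.5 tilt 0.12 w 55.2 F [-0.6 -0.7  0. ] q6 1.10
697,69.7,4,-57.5 shift [ 0.0007 -0.0002  0.001 ] rz 0.0
```

Centred on the nut within 1 mm. Grip and lift.

```bash
python3 -m handwheel '0 0 0 0 0 0 1; 0 0 0 0 0 0 1; 0 0 0 0 0 0 1; 0 0 0 0 0 0 1; 0 0 0 0 0 0 1; 0 0 -0.03 0 0 0 1; 0 0 -0.07 0 0 0 1; 0 0 -0.09 0 0 0 1; 0 0 -0.09 0 0 0 1'; python3 go.py 507.4,378.4,95,-6.4
```

```text
t: 9.4
eef_pos: [0.6964, 0.0689, 0.0948]
tcp_rot: [3.016, 0.879, 0.004]
ft_force: [0.1, 0.8, -0.4]
width: 0.0297
t 9.40 tcp [696.4  68.9  94.8] jaw -57.5 tilt 0.15 w 29.7 F [ 0.1  0.8 -0.4] q6 1.10
507.4,378.4,95,-6.4 shift [ 0.0068 -0.3625 -0.0006] rz -51.1
```

```bash
python3 -m handwheel '0.007 -0.3625 0 0 0 -51 1; 0.007 -0.3625 0 0 0 -51 1; 0.007 -0.3625 0 0 0 -51 1; 0.007 -0.3625 0 0 0 -51 1; 0.007 -0.3625 0 0 0 -51 1; 0.007 -0.3625 0 0 0 -51 1; 0.007 -0.3625 0 0 0 -51 1; 0.007 -0.3625 0 0 0 -51 1; 0.007 -0.3625 0 0 0 -51 1'; python3 go.py 507.4,378.4,9.5,-6.4
python3 - <<'E'
from plant import vision
import cv2,numpy as np
a=vision.capture("top")["image"][:,:,::-1];b=vision.capture("side")["image"][:,:,::-1]
cv2.imwrite("pics/a4.png",np.hstack([cv2.resize(a[190:340,80:230],None,fx=2.6,fy=2.6),cv2.resize(b[90:240,230:380],None,fx=2.6,fy=2.6)]))
E
```

```text
t: 10.52
eef_pos: [0.5071, 0.377, 0.0929]
tcp_rot: [2.346, 2.09, -0.002]
ft_force: [-0.6, 0.3, -0.9]
width: 0.0296
t 10.53 tcp [507.1 377.   92.9] jaw -6.6 tilt 0.06 w 29.6 F [-0.6  0.3 -0.9] q6 0.75
507.4,378.4,9.5,-6.4 shift [0.0015 0.0002 0.0834] rz -0.2
```

View pics/a4.png

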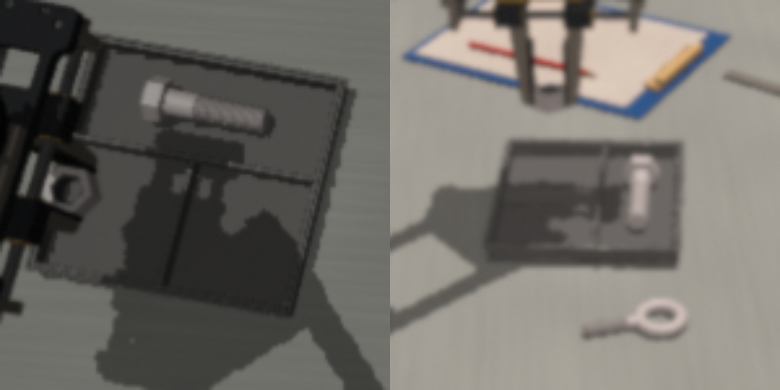

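The nut is held flat above the far small compartment, and the long bolt lies near the middle of its compartment. Lower and release.

```bash
python3 -m handwheel '0 0 0.04 0 0 0 1; 0 0 0.06 0 0 0 1; 0 0 0.075 0 0 0 1; 0 0 0.085 0 0 0 1; 0 0 0.085 0 0 0 1; 0 0 0.085 0 0 0 1; 0 0 0.085 0 0 0 0.56; 0 0 0.085 0 0 0 0.56; 0 0 0.085 0 0 0 0.56; 0 0 0.05 0 0 0 0.56; 0 0 0.01 0 0 0 0.56; 0 0 0 0 0 0 0.3'; python3 go.py 574,-9,100,29
```

```text
t: 12.12
eef_pos: [0.508, 0.3794, 0.0962]
tcp_rot: [2.344, 2.091, 0.007]
ft_force: [0.3, -0.0, 0.6]
width: 0.0481
t 12.12 tcp [508.  379.4  96.2] jaw -6.5 tilt 0.24 w 48.1 F [ 0.3 -0.   0.6] q6 0.75
574,-9,100,29 shift [-0.3784  0.1097 -0.0045] rz -35.5
```

```bash
python3 -m handwheel '-0.3784 0.11 -0.004 0 0 -35.5 0.3; -0.3784 0.11 -0.004 0 0 -35.5 0.3; -0.3784 0.11 -0.004 0 0 -35.5 0.3; -0.3784 0.11 -0.004 0 0 -35.5 0.3; -0.3784 0.11 -0.004 0 0 -35.5 0.3; -0.3784 0.11 -0.004 0 0 -35.5 0.3; -0.3784 0.11 -0.004 0 0 -35.5 0.3; -0.3784 0.11 -0.004 0 0 -35.5 0.3; -0.3784 0.11 -0.004 0 0 -35.5 0.3; -0.3784 0.11 -0.004 0 0 -35.5 0.3'; python3 go.py 574,-9,2.5,29
python3 - <<'E'
from plant import vision
import cv2,numpy as np
a=vision.capture("top")["image"][:,:,::-1];b=vision.capture("side")["image"][:,:,::-1]
cv2.imwrite("pics/a5.png",np.hstack([cv2.resize(a[190:340,80:230],None,fx=2.6,fy=2.6),cv2.resize(b[110:260,260:410],None,fx=2.6,fy=2.6)]))
E
python3 go.py 574,-9,2.5,29
```

```text
t: 13.38
eef_pos: [0.5726, -0.0088, 0.0973]
tcp_rot: [-1.593, -2.707, 0.0]
ft_force: [-0.9, 1.3, -0.3]
width: 0.0645
t 13.38 tcp [572.6  -8.8  97.3] jaw 29.1 tilt 0.04 w 64.5 F [-0.9  1.3 -0.3] q6 -0.53
574,-9,2.5,29 shift [-0.0009  0.0011  0.0948] rz 0.1
t 13.47 tcp [572.8  -8.9  97.5] jaw 29.1 tilt 0.01 w 64.1 F [-0.3  0.5 -0.2] q6 -0.53
574,-9,2.5,29 shift [-0.0007  0.001   0.095 ] rz 0.1
```

View pics/a5.png

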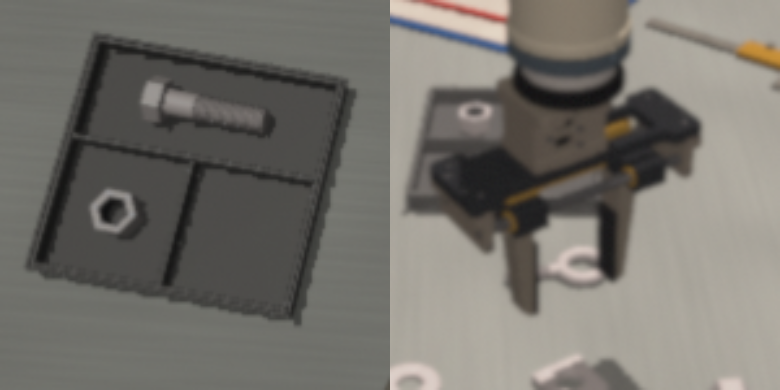

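Nut is flat in its compartment, at about (113,212) in the crop. Down to the washer.

```bash
python3 -m handwheel '-0.0005 0.0005 0.05 0 0 0 0.3; -0.0005 0.0005 0.08 0 0 0 0.3; -0.0005 0.0005 0.093 0 0 0 0.3; -0.0005 0.0005 0.0945 0 0 0 0.3; -0.0005 0.0005 0.0945 0 0 0 0.3; -0.0005 0.0005 0.0945 0 0 0 0.3'; python3 go.py 574,-9,2.5,29
```

```text
t: 14.22
eef_pos: [0.5745, -0.0102, 0.0042]
tcp_rot: [1.594, 2.705, 0.001]
ft_force: [0.4, -0.3, -0.1]
width: 0.0645
t 14.22 tcp [574.5 -10.2   4.2] jaw 29.0 tilt 0.11 w 64.5 F [ 0.4 -0.3 -0.1] q6 -0.53
574,-9,2.5,29 shift [0.0013 0.0001 0.0017] rz -0.0
```

```bash
python3 -m handwheel '0.001 0 0.0015 0 0 0 0.3; 0.001 0 0.0015 0 0 0 1; 0.001 0 0.0015 0 0 0 1; 0.001 0 0.0015 0 0 0 1; 0.001 0 0.0015 0 0 0 1; 0.001 0 0.0015 0 0 0 1; 0 0 -0.03 0 0 0 1; 0 0 -0.07 0 0 0 1; 0 0 -0.09 0 0 0 1; 0 0 -0.09 0 0 0 1'; python3 go.py 497,285,95,-6.4
```

```text
t: 15.48
eef_pos: [0.5747, -0.0103, 0.0944]
tcp_rot: [1.594, 2.705, 0.002]
ft_force: [-0.1, 0.1, -0.5]
width: 0.0436
t 15.47 tcp [574.7 -10.3  94.4] jaw 29.0 tilt 0.16 w 43.6 F [-0.1  0.1 -0.5] q6 -0.53
497,285,95,-6.4 shift [ 0.296   0.0751 -0.0009] rz 35.4
```

```bash
python3 -m handwheel '0.296 0.075 0 0 0 35.5 1; 0.296 0.075 0 0 0 35.5 1; 0.296 0.075 0 0 0 35.5 1; 0.296 0.075 0 0 0 35.5 1; 0.296 0.075 0 0 0 35.5 1; 0.296 0.075 0 0 0 35.5 1; 0.296 0.075 0 0 0 35.5 1; 0.296 0.075 0 0 0 35.5 1'; 
python3 - <<'E'
from plant import vision
import cv2,numpy as np
a=vision.capture("top")["image"][:,:,::-1];b=vision.capture("side")["image"][:,:,::-1]
cv2.imwrite("pics/a6.png",np.hstack([cv2.resize(a[190:340,80:230],None,fx=2.6,fy=2.6),cv2.resize(b[90:240,230:380],None,fx=2.6,fy=2.6)]))
E
python3 go.py 497,285,7,-6.4
```

```text
t: 16.48
eef_pos: [0.4959, 0.2835, 0.0924]
tcp_rot: [2.345, 2.09, -0.002]
ft_force: [0.4, 0.0, -0.5]
width: 0.0438
t 16.57 tcp [496.2 283.6  92.8] jaw -6.6 tilt 0.04 w 43.8 F [-0.5  0.6 -0.9] q6 0.63
497,285,7,-6.4 shift [0.0016 0.0007 0.0858] rz -0.2
```

View pics/a6.png

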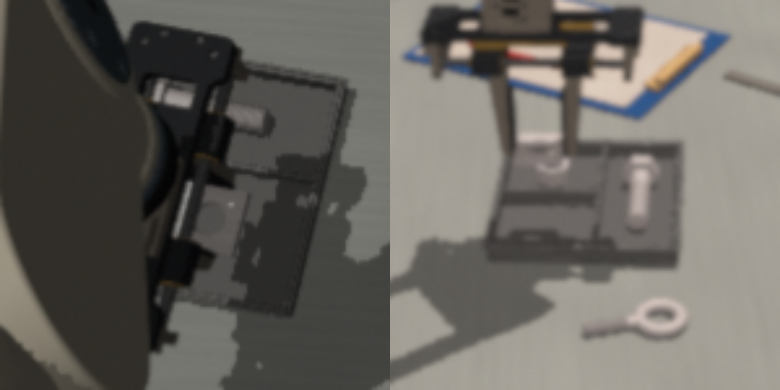

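Washer held level over the near small compartment. Lower and release.

```bash
python3 -m handwheel '0.001 0 0.04 0 0 0 1; 0.001 0 0.06 0 0 0 1; 0.001 0 0.077 0 0 0 1; 0.001 0 0.086 0 0 0 1; 0.001 0 0.087 0 0 0 1; 0.001 0 0.087 0 0 0 1; 0.001 0 0.087 0 0 0 0.46; 0.001 0 0.087 0 0 0 0.46; 0.001 0 0.087 0 0 0 0.46; 0.001 0 0.05 0 0 0 0.46; 0.001 0 0.01 0 0 0 0.46; 0 0 0 0 0 0 0.46'; python3 go.py 562.3,-148.9,100,80.5
```

```text
t: 18.08
eef_pos: [0.4973, 0.2859, 0.0956]
tcp_rot: [2.343, 2.091, 0.006]
ft_force: [-0.3, -0.4, -0.4]
width: 0.0493
t 18.07 tcp [497.3 285.9  95.6] jaw -6.5 tilt 0.24 w 49.3 F [-0.3 -0.4 -0.4] q6 0.63
562.3,-148.9,100,80.5 shift [-0.4246  0.1139 -0.0051] rz -87.0
```

```bash
python3 -m handwheel '-0.4246 0.114 -0.005 0 0 -87 0.46; -0.4246 0.114 -0.005 0 0 -87 0.46; -0.4246 0.114 -0.005 0 0 -87 0.46; -0.4246 0.114 -0.005 0 0 -87 0.46; -0.4246 0.114 -0.005 0 0 -87 0.46; -0.4246 0.114 -0.005 0 0 -87 0.46; -0.4246 0.114 -0.005 0 0 -87 0.46; -0.4246 0.114 -0.005 0 0 -87 0.46; -0.4246 0.114 -0.005 0 0 -87 0.46; -0.4246 0.114 -0.005 0 0 -87 0.46; -0.4246 0.114 -0.005 0 0 -87 0.46'; 
python3 - <<'E'
from plant import vision
import cv2,numpy as np
a=vision.capture("top")["image"][:,:,::-1];b=vision.capture("side")["image"][:,:,::-1]
cv2.imwrite("pics/a7.png",np.hstack([cv2.resize(a[190:340,80:230],None,fx=2.6,fy=2.6),cv2.resize(b[210:360,260:410],None,fx=2.6,fy=2.6)]))
E
python3 go.py 562.3,-148.9,4,80.5
```

```text
t: 19.45
eef_pos: [0.5605, -0.1493, 0.0975]
tcp_rot: [-0.264, -3.129, -0.0]
ft_force: [-0.2, 0.7, -0.1]
width: 0.0497
t 19.55 tcp [ 560.8 -149.1   97.9] jaw 80.4 tilt 0.03 w 49.6 F [ 0.4  0.2 -0.7] q6 -1.67
562.3,-148.9,4,80.5 shift [-0.0015  0.0005  0.0939] rz -0.1
```

View pics/a7.png

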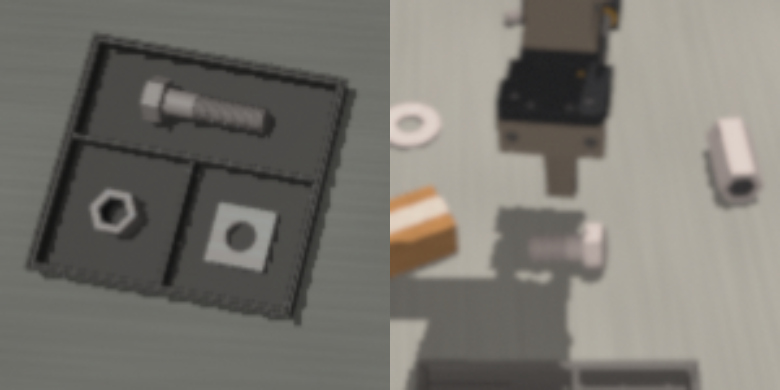

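The wide tray is complete: bolt, nut and washer flat in their compartments. Now the short bolt.

```bash
python3 -m handwheel '0 0 0.05 0 0 0 0.46; 0 0 0.08 0 0 0 0.46; 0 0 0.094 0 0 0 0.46; 0 0 0.094 0 0 0 0.46; 0 0 0.094 0 0 0 0.46'; python3 go.py 562.3,-148.9,4,80.5;  python3 -m handwheel '0 0 0 0 0 0 1; 0 0 0 0 0 0 1; 0 0 0 0 0 0 1; 0 0 0 0 0 0 1; 0 0 0 0 0 0 1; 0 0 -0.03 0 0 0 1; 0 0 -0.07 0 0 0 1; 0 0 -0.09 0 0 0 1; 0 0 -0.09 0 0 0 1'; python3 go.py 591.3,-318.3,95,-3.3
```

```text
t: 20.18
eef_pos: [0.5618, -0.1499, 0.0052]
tcp_rot: [0.26, 3.129, -0.0]
ft_force: [0.4, 0.4, -0.7]
width: 0.0495
t 20.18 tcp [ 561.8 -149.9    5.2] jaw 80.5 tilt 0.09 w 49.5 F [ 0.4  0.4 -0.7] q6 -1.67
562.3,-148.9,4,80.5 shift [-0.0003  0.001   0.0012] rz -0.0
t: 21.3
eef_pos: [0.5618, -0.15, 0.0952]
tcp_rot: [0.26, 3.128, -0.001]
ft_force: [-0.1, -0.4, -1.2]
width: 0.0195
t 21.30 tcp [ 561.8 -150.    95.2] jaw 80.5 tilt 0.15 w 19.5 F [-0.1 -0.4 -1.2] q6 -1.67
591.3,-318.3,95,-3.3 shift [-0.0569 -0.1611  0.0004] rz 83.8
```

```bash
python3 -m handwheel '-0.057 -0.161 0 0 0 84 1; -0.057 -0.161 0 0 0 84 1; -0.057 -0.161 0 0 0 84 1; -0.057 -0.161 0 0 0 84 1; -0.057 -0.161 0 0 0 84 1; -0.057 -0.161 0 0 0 84 1; -0.057 -0.161 0 0 0 84 1; -0.057 -0.161 0 0 0 84 1; -0.057 -0.161 0 0 0 84 1; -0.057 -0.161 0 0 0 84 1'; 
python3 - <<'E'
from plant import vision
import cv2,numpy as np
a=vision.capture("top")["image"][:,:,::-1];b=vision.capture("side")["image"][:,:,::-1]
cv2.imwrite("pics/a8.png",np.hstack([cv2.resize(a[205:355,410:560],None,fx=2.6,fy=2.6),cv2.resize(b[280:430,250:400],None,fx=2.6,fy=2.6)]))
E
python3 go.py 591.3,-318.3,9,-3.3
```

```text
t: 22.55
eef_pos: [0.5901, -0.3177, 0.093]
tcp_rot: [-2.284, -2.155, 0.001]
ft_force: [1.3, -0.2, -1.4]
width: 0.0194
t 22.65 tcp [ 590.3 -317.8   93.5] jaw -3.4 tilt 0.04 w 19.3 F [-0.3 -0.7 -1.7] q6 -0.44
591.3,-318.3,9,-3.3 shift [-0.0004  0.0011  0.0845] rz -0.1
```

View pics/a8.png

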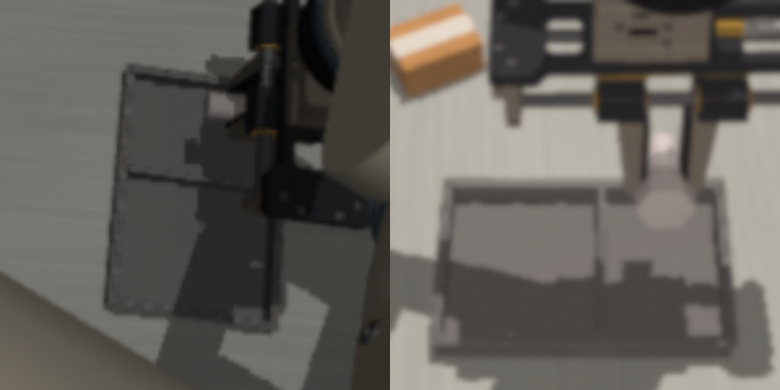

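Held above the smaller compartment, head toward −y. Lower and release.

```bash
python3 -m handwheel '0 0 0.04 0 0 0 1; 0 0 0.06 0 0 0 1; 0 0 0.075 0 0 0 1; 0 0 0.0845 0 0 0 1; 0 0 0.086 0 0 0 1; 0 0 0.086 0 0 0 1; 0 0 0.086 0 0 0 1'; python3 go.py; python3 -m handwheel '0 0 0 0 0 0 0.72; 0 0 0 0 0 0 0.72; 0 0 0 0 0 0 0.72; 0 0 -0.03 0 0 0 0.72; 0 0 -0.07 0 0 0 0.72; 0 0 -0.09 0 0 0 0.4; 0 0 -0.09 0 0 0 0.4' ; python3 go.py 693.8,-71,100,0
```

```text
t: 23.52
eef_pos: [0.5909, -0.3182, 0.0086]
tcp_rot: [2.288, 2.152, 0.0]
ft_force: [-0.3, 0.5, -1.2]
width: 0.0192
t 23.52 tcp [ 590.9 -318.2    8.6] jaw -3.5 tilt 0.06 w 19.2 F [-0.3  0.5 -1.2] q6 -0.43
t: 24.4
eef_pos: [0.5914, -0.3184, 0.0994]
tcp_rot: [2.287, 2.15, 0.001]
ft_force: [0.3, 0.0, -0.7]
width: 0.0434
t 24.40 tcp [ 591.4 -318.4   99.4] jaw -3.5 tilt 0.16 w 43.4 F [ 0.3  0.  -0.7] q6 -0.43
693.8,-71,100,0 shift [ 0.2532  0.087  -0.0006] rz -3.5
```

```bash
python3 -m handwheel '0.253 0.087 0 0 0 -3.5 0.4; 0.253 0.087 0 0 0 -3.5 0.4; 0.253 0.087 0 0 0 -3.5 0.4; 0.253 0.087 0 0 0 -3.5 0.4; 0.253 0.087 0 0 0 -3.5 0.4; 0.253 0.087 0 0 0 -3.5 0.4; 0.253 0.087 0 0 0 -3.5 0.4'; 
python3 - <<'E'
from plant import vision
import cv2,numpy as np
a=vision.capture("top")["image"][:,:,::-1];b=vision.capture("side")["image"][:,:,::-1]
cv2.imwrite("pics/a9.png",np.hstack([cv2.resize(a[205:355,410:560],None,fx=2.6,fy=2.6),cv2.resize(b[180:420,250:490],None,fx=1.625,fy=1.625)]))
E
python3 go.py 693.8,-71,6,0
```

```text
t: 25.28
eef_pos: [0.6919, -0.0723, 0.0972]
tcp_rot: [-2.222, -2.22, 0.002]
ft_force: [0.3, -0.2, -0.1]
width: 0.0553
t 25.38 tcp [692.2 -72.6  97.8] jaw -0.1 tilt 0.04 w 55.1 F [-0.1 -0.8  0.2] q6 -0.10
693.8,-71,6,0 shift [0.0016 0.0017 0.0918] rz -0.1
```

View pics/a9.png

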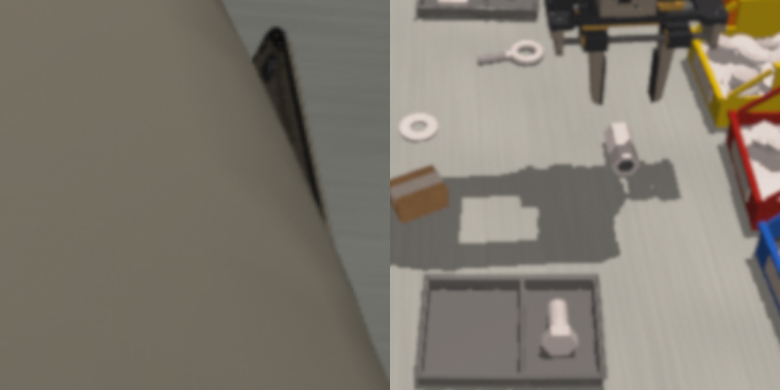

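Short bolt lies lengthwise in the smaller compartment. Down on the coupling nut.

```bash
python3 -m handwheel '0.001 0.0005 0.05 0 0 0 0.4; 0.001 0.0005 0.08 0 0 0 0.4; 0.001 0.0005 0.092 0 0 0 0.4; 0.001 0.0005 0.092 0 0 0 0.4; 0.001 0.0005 0.092 0 0 0 0.4'; python3 go.py 693.8,-71,6,0;  python3 -m handwheel '0 0 0 0 0 0 1; 0 0 0 0 0 0 1; 0 0 0 0 0 0 1; 0 0 0 0 0 0 1; 0 0 0 0 0 0 1; 0 0 -0.03 0 0 0 1; 0 0 -0.07 0 0 0 1; 0 0 -0.09 0 0 0 1; 0 0 -0.09 0 0 0 1'; python3 go.py 504.5,-313.3,95,-3.4
```

```text
t: 26.0
eef_pos: [0.6944, -0.0703, 0.0075]
tcp_rot: [2.221, 2.22, 0.002]
ft_force: [0.3, -0.7, -0.1]
width: 0.0556
t 26.00 tcp [694.4 -70.3   7.5] jaw -0.0 tilt 0.12 w 55.6 F [ 0.3 -0.7 -0.1] q6 -0.10
693.8,-71,6,0 shift [-0.0007 -0.0006  0.0015] rz -0.0
t: 27.12
eef_pos: [0.6941, -0.0698, 0.0971]
tcp_rot: [2.22, 2.22, 0.002]
ft_force: [-0.4, -0.3, -2.4]
width: 0.0325
t 27.12 tcp [694.1 -69.8  97.1] jaw -0.0 tilt 0.13 w 32.5 F [-0.4 -0.3 -2.4] q6 -0.10
504.5,-313.3,95,-3.4 shift [-0.2435 -0.1896  0.0018] rz 3.4
```

Width 32.5 instead of about 34.6 mm, so the nut may have rolled in the grip. Carry it over and look.

```bash
python3 -m handwheel '-0.2435 -0.1895 0 0 0 3.5 1; -0.2435 -0.1895 0 0 0 3.5 1; -0.2435 -0.1895 0 0 0 3.5 1; -0.2435 -0.1895 0 0 0 3.5 1; -0.2435 -0.1895 0 0 0 3.5 1; -0.2435 -0.1895 0 0 0 3.5 1; -0.2435 -0.1895 0 0 0 3.5 1; -0.2435 -0.1895 0 0 0 3.5 1'; 
python3 - <<'E'
from plant import vision
import cv2,numpy as np
a=vision.capture("top")["image"][:,:,::-1];b=vision.capture("side")["image"][:,:,::-1]
cv2.imwrite("pics/a10.png",np.hstack([cv2.resize(a[205:355,410:560],None,fx=2.6,fy=2.6),cv2.resize(b[300:400,250:350],None,fx=3.9,fy=3.9,interpolation=cv2.INTER_CUBIC)]))
E
python3 go.py 504.5,-313.3,9,-3.4
```

```text
t: 28.12
eef_pos: [0.5044, -0.312, 0.0954]
tcp_rot: [-2.286, -2.153, -0.0]
ft_force: [-0.2, -0.1, -2.6]
width: 0.0324
t 28.23 tcp [ 504.5 -312.1   95.7] jaw -3.4 tilt 0.03 w 32.4 F [ 0.5 -0.  -2.6] q6 -0.50
504.5,-313.3,9,-3.4 shift [-0.0013  0.0001  0.0867] rz -0.0
```

View pics/a10.png

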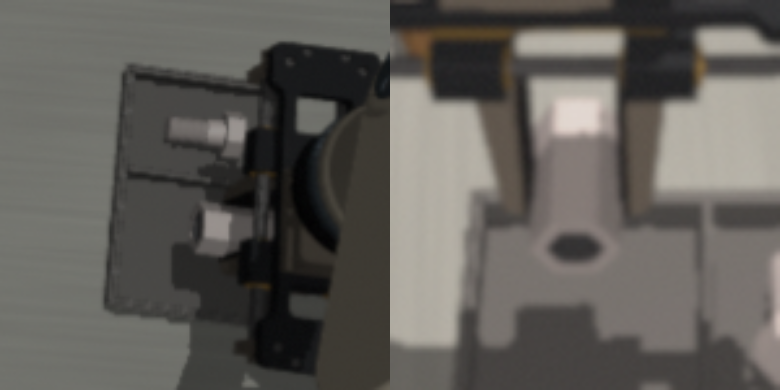

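Viewed end-on, the hexagon still has its corners left and right and the sleeve is level, so it hasn't rolled. Lower it to about 11 mm and check the contact.

```bash
python3 -m handwheel '-0.001 0 0.04 0 0 0 1; -0.001 0 0.06 0 0 0 1; -0.001 0 0.075 0 0 0 1; -0.001 0 0.083 0 0 0 1; -0.001 0 0.085 0 0 0 1; -0.001 0 0.085 0 0 0 1; -0.001 0 0.085 0 0 0 1'; python3 go.py
```

```text
t: 29.1
eef_pos: [0.5042, -0.3145, 0.0118]
tcp_rot: [2.288, 2.151, 0.0]
ft_force: [0.1, -1.0, -3.6]
width: 0.0325
t 29.10 tcp [ 504.2 -314.5   11.8] jaw -3.5 tilt 0.06 w 32.5 F [ 0.1 -1.  -3.6] q6 -0.50
```

```bash
python3 -m handwheel '0 0 0.001 0 0 0 1; 0 0 0.001 0 0 0 1; 0 0 0.001 0 0 0 0.45; 0 0 0.001 0 0 0 0.45; 0 0 0.001 0 0 0 0.45; 0 0 -0.03 0 0 0 0.45; 0 0 -0.08 0 0 0 0.45; 0 0 -0.12 0 0 0 0.45; 0 0 -0.15 0 0 0 0.45; 0 0 -0.15 0 0 0 0.45'; python3 go.py 279,300,250,0
```

```text
t: 30.35
eef_pos: [0.5051, -0.3151, 0.1635]
tcp_rot: [2.285, 2.149, 0.002]
ft_force: [0.0, 0.0, -0.7]
width: 0.0507
t 30.35 tcp [ 505.1 -315.1  163.5] jaw -3.5 tilt 0.26 w 50.7 F [ 0.   0.  -0.7] q6 -0.50
279,300,250,0 shift [ 0.5999 -0.263  -0.0889] rz -3.5
```

Move the arm clear to the starting side for a last check.

```bash
python3 go.py 300,550,220,-3.5|tail -1; python3 -m handwheel '0.2 -0.1 -0.05 0 0 0 0.45; 0.4 -0.14 -0.05 0 0 0 0.45; 0.6 -0.2 -0.05 0 0 0 0.45; 0.85 -0.26 -0.05 0 0 0 0.45; 0.85 -0.26 -0.05 0 0 0 0.45; 0.85 -0.26 -0.05 0 0 0 0.45; 0.85 -0.26 -0.05 0 0 0 0.45; 0.85 -0.26 -0.05 0 0 0 0.45; 0.85 -0.26 -0.05 0 0 0 0.45; 0.85 -0.26 -0.05 0 0 0 0.45; 0.85 -0.26 -0.05 0 0 0 0.45; 0.85 -0.26 -0.05 0 0 0 0.45; 0.85 -0.26 -0.05 0 0 0 0.45; 0.85 -0.26 -0.05 0 0 0 0.45; 0.85 -0.26 -0.05 0 0 0 0.45; 0.85 -0.26 -0.05 0 0 0 0.45; 0.85 -0.26 -0.05 0 0 0 0.45'; python3 go.py
python3 - <<'E'
from h import *
from plant import vision
T=vision.capture("top");S=vision.capture("side")
pickle.dump(T,open("topF.pkl","wb"))
a=T["image"][:,:,::-1]
cv2.imwrite("pics/f1.png",a);cv2.imwrite("pics/f1s.png",S["image"][:,:,::-1])
cv2.imwrite("pics/f2.png",np.hstack([cv2.resize(a[195:325,85:225],None,fx=3,fy=3,interpolation=cv2.INTER_CUBIC),cv2.resize(a[215:345,425:545],None,fx=3,fy=3,interpolation=cv2.INTER_CUBIC)]))
c,s=lambda a:np.cos(np.radians(a)),lambda a:np.sin(np.radians(a))
for n,b,z,tr in(("long",(120,215,190,245),.017,(540,327.5,-6.4)),("nut",(110,255,142,285),.022,(540,327.5,-6.4)),("washer",(155,262,192,298),.012,(540,327.5,-6.4)),("short",(465,240,512,268),.017,(542.4,-315.5,-3.3)),("coup",(462,278,510,318),.026,(542.4,-315.5,-3.3))):
    g=cv2.cvtColor(T["image"],cv2.COLOR_RGB2GRAY); m=np.zeros_like(g); x0,y0,x1,y1=b; m[y0:y1,x0:x1]=g[y0:y1,x0:x1]>(95)
    m=cv2.morphologyEx(m,cv2.MORPH_CLOSE,np.ones((3,3)))
    q=max(cv2.findContours(m,cv2.RETR_EXTERNAL,cv2.CHAIN_APPROX_NONE)[0],key=cv2.contourArea).reshape(-1,2)
    (C,W,A)=cv2.minAreaRect((ray(T,q,z)[:,:2]*1000).astype(np.float32))
    d=np.array(C)-tr[:2]; t=tr[2]; print(n,np.round(C,1),"size",np.round(W,1),"ang %.1f"%A,"in tray",np.round([c(t)*d[0]+s(t)*d[1],-s(t)*d[0]+c(t)*d[1]],1))
E
```

```text
300,550,220,-3.5 shift [ 0.8507 -0.2575 -0.0594] rz -0.0
t: 32.48
eef_pos: [0.2967, 0.5482, 0.2103]
tcp_rot: [2.289, 2.151, -0.003]
ft_force: [-0.2, -0.6, 0.4]
width: 0.0506
t 32.48 tcp [296.7 548.2 210.3] jaw -3.6 tilt 0.12 w 50.6 F [-0.2 -0.6  0.4] q6 1.13
long [589.  329.7] size [92.5 20.6] ang 77.1 in tray [48.4  7.6]
nut [506.3 380.1] size [29.7 33.6] ang 52.9 in tray [-39.3  48.5]
washer [495.9 287.4] size [45.1 45.4] ang 83.0 in tray [-39.3 -44.8]
short [ 591.2 -322.6] size [19.8 54.8] ang 4.3 in tray [49.2 -4.3]
coup [ 504.3 -318.4] size [60.4 21.2] ang 87.2 in tray [-37.9  -5.1]
```

View pics/f1.png

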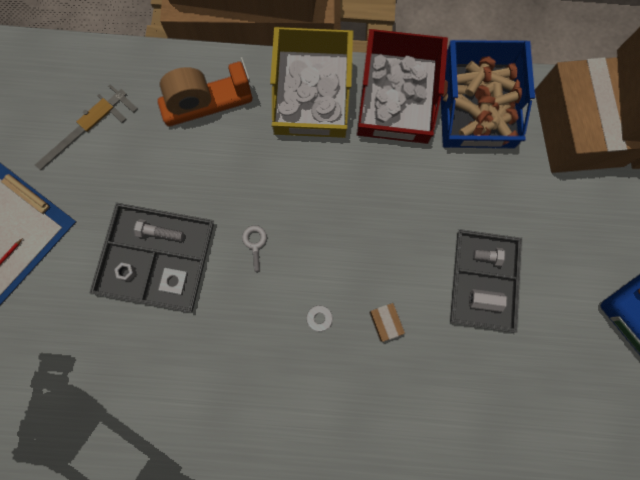

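View pics/f2.png

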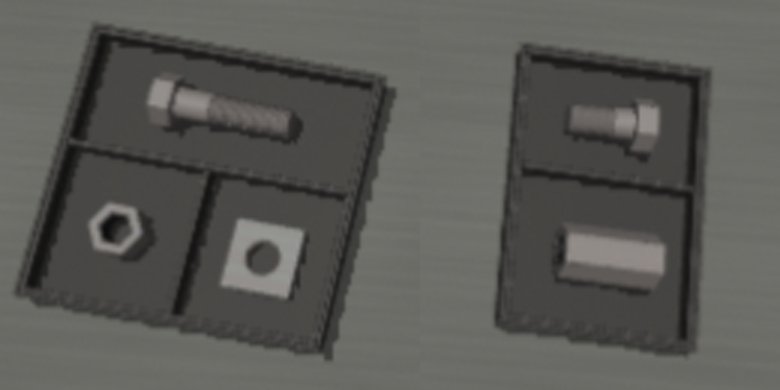

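View pics/f1s.png

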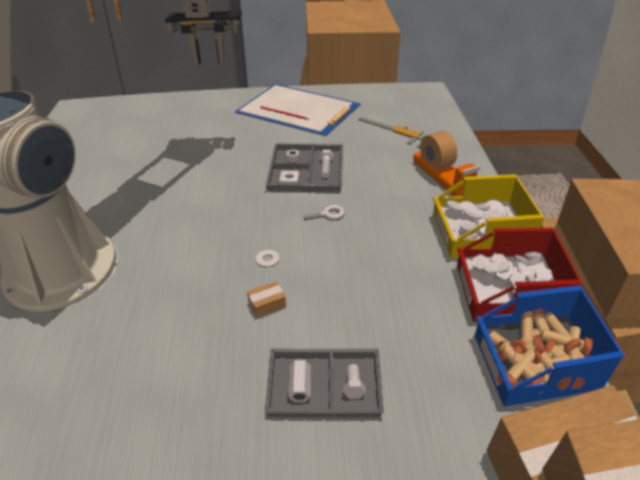

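```bash
python3 - <<'E'
from h import *
T=pickle.load(open("topF.pkl","rb"))
f=lambda p,ox,oy:(np.array(p,float)+.5)/3-.5+[ox,oy]
def intray(P,tr):
    t=np.radians(tr[2]); d=P[:2]*1000-tr[:2]; return np.round([np.cos(t)*d[0]+np.sin(t)*d[1],-np.sin(t)*d[0]+np.cos(t)*d[1]],1)
W=np.array([540,327.5,-6.4]);N=np.array([542.4,-315.5,-3.3])
for n,p,o,z,tr in(("long head outer",(150,97),(85,195),.025,W),("long tip",(297,124),(85,195),.014,W),("short head outer",(659,125),(285,215),.025,N),("short tip",(567,119),(285,215),.014,N),("coup top L",(566,247),(285,215),.034,N),("coup top R",(664,259),(285,215),.034,N)):
    print(n,intray(ray(T,f(p,*o),z)[0],tr))
E
```

```text
long head outer [47.8 48.2]
long tip [ 50.1 -45.7]
short head outer [ 48.1 -28.5]
short tip [47.  26.5]
coup top L [-39.6  28.5]
coup top R [-39. -32.]
```

All five are within about 3 mm of the middle of their compartments, and the bolts lie lengthwise. The eye bolt, round washer and carton look untouched. Handing in.

```bash
python3 -c "
from plant import manip; print(manip.hand_in())"
```

```text
the job is handed in; nothing more can be done
None
```

Both kits are made up and the job is handed in, at about 33 s on the robot's clock. I placed the parts in the order asked: long bolt, hex nut, plate washer, short bolt, coupling nut.

**Last checks:**
- The final pictures show all five parts lying flat in their own compartments and released. Both bolts lie lengthwise within about 2°, and the gripper is well clear.
- Taking points at their true heights, I measured the bolts and the coupling nut 1–2 mm from the middle of their compartments, and the hex nut and washer 2–3 mm. The tray positions I measured against are only good to about 3 mm.
- The eye bolt, round washer and carton look unmoved by eye; I did not measure them again.

**Checks that disagreed:**
- A first check that took each part at a single height put the long bolt 7.6 mm, the coupling nut 5 mm and the short bolt 4 mm off centre. I put this down to viewing angle on the raised heads and top faces, since the point-by-point check did not show it.
- The coupling nut read 32.5 mm in the grip instead of about 35 mm. The pictures showed it level and not rolled, so I placed it as it was.

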